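# Start the firing at the kiln controller

## Robot

A 7-joint arm with a two-finger parallel gripper is mounted at the origin on the work surface. World frame = base frame: x ahead of the robot, y to its left, z up, the work surface at z = 0. Lengths are in m, angles in rad, forces in N, time in s.
With the tool pointing down it reaches from about 0.4 to 0.9 m from the base axis. Payload 5.5 kg.
Tool frame: the origin (TCP) lies at the very end of the fingers, on their centre line; the grasp point (between the pads) lies behind it (ctrl.grip_point_offset is the z of the grasp point in the tool frame, in m); z points along the fingers, y is the line along which they close (so a half turn about z gives the same grasp; the last joint's range is limited). The gripper opens to 85 mm and grips with 20 to 120 N. Pads are 22 mm wide; open, the fingers measure 114 mm over their backs; the gripper's body (76 mm by 85 mm) begins 54 mm behind the grasp point. The pads swing forward as they close: fully open they stand 13 mm farther back than shut.
Start: joints at [-0.987, 0.501, -0.427, 1.55, 0.221, 1.138, -0.21], TCP at [0.205, 0.617, 0.231] pointing down, gripper open.
Joint ranges: [-2.88, 2.88], [-0.31, 2.03], [-1.54, 1.56], [0.2, 2.42], [-1.41, 4.55], [0.19, 2.02], [-2.57, 2.57]. Speed limits (rad/s): [2.57, 2.57, 3.14, 3.14, 3.14, 3.14, 3.14].

## Interface

Orientations are given as a rotation vector (axis times angle).
In Python, from plant import readout, viewer, ctrl gives the robot as it stands.
- The arm moves only by the tool send_rows, never from a script. Its argument "targets" is a list of rows, each an object of numbers: "rx", "ry", "rz": the turn, a rotation vector about the tool's x, y, z as a fraction of full scale; "x", "y", "z": the shift along the tool's x, y, z as a fraction of full scale; "jaw": the gripper's target within -1 to 1 (fully open at 1, half-way at 0, shut at -1). A call has 1 to 8 rows; each row shifts and turns the commanded pose from where the row before left it, along the tool's axes as they then stand; what a row does not reach is not made up. Full scale, the value 1, is 0.8 m for a shift and pi/2 rad for a turn. A row lasts 1/8 s, in which the tool goes at most 62.5 mm and 10.7 degrees, less where a joint would pass 70% of its speed; a pose out of reach is approached as far as the arm can. A call with a number of a shift or a turn outside -1 to 1 is refused whole. A call with a gripper value outside its range is refused whole. The fingers move at their own pace and stop on an object; the grip force is fixed at half the most. Time passes only in rows, so rows that do not move let the fingers close. It gives the time, the measured TCP pose, the force, the opening and the grip force at its end, in the units of the state.
- readout.get_state(): the state, without advancing time (a new reading comes with each control period).
- viewer.get_image(name): name is "scene" or "top"; returns (picture, depth): 384x512x3 uint8, blue, green, red; 384x512 float32, m along the optical axis (not along the pixel's ray), 0 where there is no reading.
- viewer.get_calibration(name): a dict with "fov_y" (degrees; the focal length in pixels is half the picture's height over the tangent of half this angle, whatever the lens; pixels are square), "cx", "cy" (the principal point, pixels), "extrinsics" (4x4, takes a point from world to camera coordinates). Camera axes: x right, y up, looking along -z (the intrinsics and any distortion apply to the point x, -y, -z); pixel columns grow to the right and rows downward; lengths in m; the calibration is good to about 2 mm. A picture is of the moment at which its call begins. get_calibration takes no time and is no camera call.
- ctrl.sign_off(): hands the job in; it is judged then, once.
The state is a dict: "t": time; "joint_positions": joint angles; "qd": joint speeds; "joint_torque": joint torques, N m; "tcp_pos": TCP position; "eef_rot": TCP orientation; "contact_force": force on the tool from outside, world axes, zero at the start; "ft_torque": the same for the moment, N m; "gripper_width": finger opening in m; "finger_force": force on a finger pad.
Only numpy, scipy, OpenCV 4.12 (cv2) and the standard library are available. Lean on these libraries where they do the work, as an engineer would, in place of code of your own. Each camera call takes 0.05 s, during which the arm holds its last target. There are 200 camera calls.

## Task

Start the pottery kiln at its controller with your fingertips: push the raised end of the rocker switch right down so that it stays over, next press the square key fully in (it stays in), and last press the long bar key fully in, hold it there for a full second and let it come back up. Do not press the round key or the mushroom stop button, and do not work a control ahead of its turn. Pick nothing up, and leave the jar that stands on the controller and the pot, cup, tub and brush around it where they are.

Things in the scene. Friction and masses are not known exactly. Their poses are not given: they have to be found in the camera images.
- console: Kiln controller: fixed flat grey desk console, 240 mm (its x) by 270 mm (its y), level deck 50 mm above the bench, dark display strip along its far edge. Origin: centre of its underside. Six places on the deck, two rows of three about 80 mm apart: five white-capped controls on round black bezels and one loose jar; which is where varies, as does the turn of each control.
- mains_end (a point): Centre of the ON half of the rocker's top face (raised at the start, pointing away from the robot), 17 mm out from the pivot: push down here. Moves with the rocker: about 29 mm above the deck at the start (rim of that end 34 mm), 22 mm (72 mm above the bench) fully over, that half then level. The rocker is a shallow V, 56 by 26 mm, pivoted across its middle. x runs along it from the pivot to the ON end, y along the pivot.
- mains (a joint): Rocker angle in rad, -0.22 (off, stop) to +0.22 (fully over, on, stop). Starts at -0.22 to -0.18. No spring: stays where it is put; about 3 N on the point above moves it.
- vent_top (a point): Centre of the top face of the square key (30 by 30 mm), 22 mm above the deck (72 mm above the bench) when out, 15 mm above the deck when fully in. Moves with the key. Body z up. It sits on a round black bezel (62 mm across, 10 mm high) in one of six places on the console's deck, which one varies.
- vent (a joint): Travel of the square key in m: 0 out (starts at 0 to 0.0008), 0.007 fully in. Friction only, about 3 N; it stays where it is left.
- start_top (a point): Centre of the top face of the long bar key (20 mm along its x, 52 mm along its y), 22 mm above the deck (72 mm above the bench) when out, 15 mm above the deck when fully in. Moves with the key. Body z up. It sits on a round black bezel (62 mm across, 10 mm high) in one of six places on the console's deck, which one varies.
- start (a joint): Travel of the bar key in m: 0 out, 0.007 fully in. Sprung: 1.5 N starts it, 5 N holds it fully in, and it comes back out when let go.
- skip_top (a point): Centre of the top of the round key (30 mm across, flat), 22 mm above the deck. Not to be pressed. Body z up. It sits on a round black bezel (62 mm across, 10 mm high) in one of six places on the console's deck, which one varies.
- skip (a joint): Travel of the round key in m: 0 out, 0.007 fully in, sprung, 5 N.
- stop_top (a point): Top of the mushroom stop button (domed head 40 mm across), 27 mm above the deck. Not to be pressed. Body z up. It sits on a round black bezel (62 mm across, 10 mm high) in one of six places on the console's deck, which one varies.
- stop (a joint): Travel of the mushroom stop button in m: 0 out, 0.007 fully in, sprung, 5 N.
- jar: Loose small lidded paint jar, 38 mm across, 45 mm high, standing on the console's deck in the sixth place. Origin at the centre of its underside. Leave it.
- cup: Loose white cup, 72 mm across the rim, 85 mm high, on the bench right (-y) of the console. Origin under its centre. Leave it.
- pot: Loose small terracotta pot, 90 mm across the rim, 85 mm high, on the bench left (+y) of the console. Origin under its centre. Leave it.
- brush: Loose brush, 190 mm long, lying on the bench between the robot and the console, along its own x. Leave it.
- tub: Loose lidded tub, 80 mm across, 100 mm high, on the bench at the right. Origin under its centre. Leave it.

How it is judged:
By the outcome, as a careful person would: the job done as asked, in the order asked, and still so for the second after the job is handed in, with the robot touching nothing.
It also fails if it takes over 42 s, if anything falls off the work surface, if the arm or the gripper's body presses on something with over 40 N, if the wrist force passes 120 N, or if a joint passes its speed limit or range.

## Working session

There is one attempt and no reset: what is moved stays moved. The work goes in short steps, Python scripts to look and compute and a tool call to move; the robot and the scene stay as the last step left them, time stands still between calls to the robot, and variables do not carry over. Pictures are saved under pics/ and viewed, at most 10 in all, crops included, and the job is handed in when it is done.

Besides the shell and the picture viewer there is one more tool, called after "Emit:" as name([rows], argument=value, ...), one row to a line, values as JSON. send_rows: Moves the arm, as the interface text tells. Its arguments: {"type":"object","properties":{"targets":{"type":"array"}},"required":["targets"]}

```bash
mkdir -p pics
cat > h.py <<'E'
import numpy as np, cv2
from plant import readout, viewer, ctrl
def cal(n):
    c=viewer.get_calibration(n); f=192/np.tan(np.radians(c["fov_y"])/2); return c,f
def ray(n,u,v,z):
    c,f=cal(n); E=np.array(c["extrinsics"]); R=E[:3,:3]; o=-R.T@E[:3,3]
    d=R.T@np.array([(u-c["cx"])/f,-(v-c["cy"])/f,-1]); return o+d*(z-o[2])/d[2]
E
python3 - <<'E'
from h import *
s=readout.get_state(); print({k:np.round(v,3) for k,v in s.items()})
for n in("top","scene"):
    p,d=viewer.get_image(n); np.savez(n+".npz",p=p,d=d); cv2.imwrite(f"pics/{n}.png",p)
    print(viewer.get_calibration(n))
E
```

```text
{'t': np.float64(0.0), 'joint_positions': array([-0.987,  0.502, -0.427,  1.551,  0.221,  1.138, -0.21 ]), 'qd': array([ 0.001, -0.001,  0.002,  0.001, -0.001,  0.001,  0.   ]), 'joint_torque': array([ 1.0000e-03, -5.6952e+01, -5.8160e+00, -2.8095e+01,  1.1000e-02,
        1.2000e-02, -0.0000e+00]), 'tcp_pos': array([0.205, 0.616, 0.23 ]), 'eef_rot': array([-5.020e-01, -3.101e+00,  3.000e-03]), 'contact_force': array([ 0.759, -0.296, -1.115]), 'ft_torque': array([ 0.032,  0.003, -0.001]), 'finger_force': np.float64(0.0), 'gripper_width': np.float64(0.086)}
{'fov_y': 45.45513528524527, 'cx': 253.50838714979992, 'cy': 186.78327597980422, 'extrinsics': array([[ 0.00599739, -0.99997365,  0.00408946, -0.07927963],
       [ 0.9929627 ,  0.00643894,  0.11825234, -0.53387237],
       [-0.11827555,  0.00335148,  0.99297516, -1.17176984],
       [ 0.        ,  0.        ,  0.        ,  1.        ]])}
{'fov_y': 52.16530862269616, 'cx': 263.4633347348964, 'cy': 188.4872034689764, 'extrinsics': array([[ 0.79853162,  0.60181264, -0.01299194, -0.40092665],
       [-0.43789127,  0.59556676,  0.6734623 ,  0.22315098],
       [ 0.41303569, -0.53209189,  0.73910739, -1.32663843],
       [ 0.        ,  0.        ,  0.        ,  1.        ]])}
```

View pics/top.png

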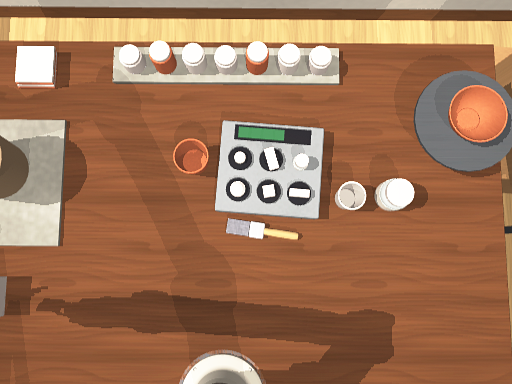

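View pics/scene.png

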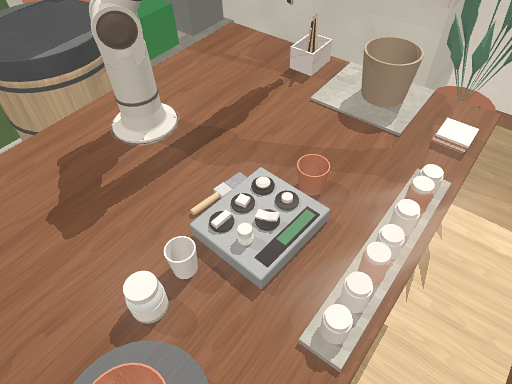

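Run:
```python
from h import *
p=np.load("top.npz")["p"]; d=np.load("top.npz")["d"]
x0,y0=210,115
cv2.imwrite("pics/c.png",cv2.resize(p[y0:225,x0:330],None,fx=5,fy=5,interpolation=cv2.INTER_CUBIC))
q=np.load("scene.npz")["p"]; cv2.imwrite("pics/c2.png",cv2.resize(q[165:285,185:335],None,fx=5,fy=5,interpolation=cv2.INTER_CUBIC))
m=(p.min(2)>215).astype(np.uint8); m[:y0]=0;m[218:]=0;m[:,:x0]=0;m[:,325:]=0
n,l,st,c=cv2.connectedComponentsWithStats(m)
for i in range(1,n):
    if st[i,4]<40: continue
    ct=cv2.findContours((l==i).astype(np.uint8),0,2)[0][0]
    r=cv2.minAreaRect(ct); b=cv2.boxPoints(r)
    w=ray("top",*r[0],.072); e=[ray("top",*k,.072)[:2] for k in b]
    print(st[i],np.round(c[i],1),np.round(r[0],1),"w",w.round(4),"len",np.linalg.norm(e[0]-e[1]).round(4),np.linalg.norm(e[1]-e[2]).round(4),"ang01",np.degrees(np.arctan2(*(e[1]-e[0])[::-1])).round(1),"d",d[int(c[i][1]),int(c[i][0])])
for u,v in[(223,121),(324,128),(317,217),(216,210)]: print(ray("top",u,v,.05).round(4))
```

```text
[ 215  122  106   95 2875] [260.8 179.8] [269.2 168.9] w [ 0.5757 -0.1154  0.072 ] len 0.2282 0.2647 ang01 -3.5 d 1.186452
[298 127  18  21  66] [310.4 136.5] [306.5 137. ] w [ 0.6594 -0.2113  0.072 ] len 0.0525 0.0439 ang01 -0.3 d 1.1985819
[316 129   7  25  76] [319.5 141.1] [319.1 141. ] w [ 0.6492 -0.2436  0.072 ] len 0.0636 0.013 ang01 -4.1 d 1.2040278
[264 147  15  23 217] [270.9 157.8] [270.9 157.7] w [ 0.6047 -0.1199  0.072 ] len 0.0254 0.0562 ang01 -73.4 d 1.1703945
[234 152  11  11 100] [239.3 157. ] [239. 157.] w [ 0.606  -0.0383  0.072 ] len 0.0256 0.026 ang01 -89.6 d 1.1693882
[230 181  15  15 182] [237.1 188.2] [237. 188.] w [ 0.5262 -0.034   0.072 ] len 0.0356 0.0358 ang01 -89.6 d 1.1562451
[262 184  13  14 132] [268.3 190.4] [268.3 190.3] w [ 0.5207 -0.1133  0.072 ] len 0.0289 0.029 ang01 -78.2 d 1.1628467
[289 188  21   9 151] [298.9 192.2] [299.  192.2] w [ 0.5164 -0.1912  0.072 ] len 0.0191 0.0505 ang01 -4.9 d 1.1617482
[0.7059 0.0054 0.05  ]
[ 0.689  -0.2602  0.05  ]
[ 0.4551 -0.2394  0.05  ]
[0.4715 0.0201 0.05  ]
```

View pics/c.png

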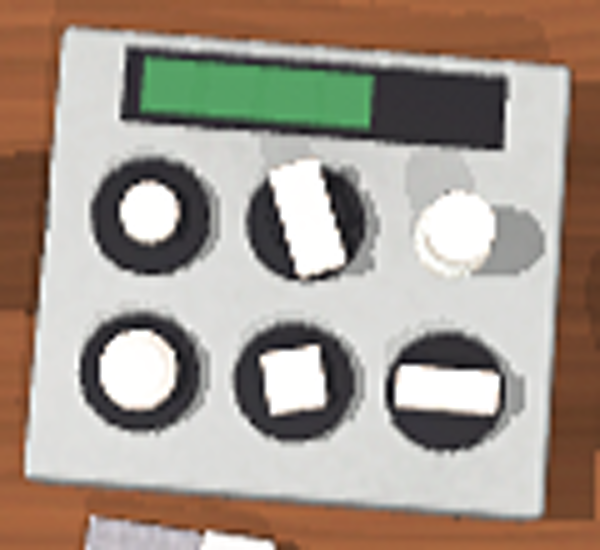

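View pics/c2.png

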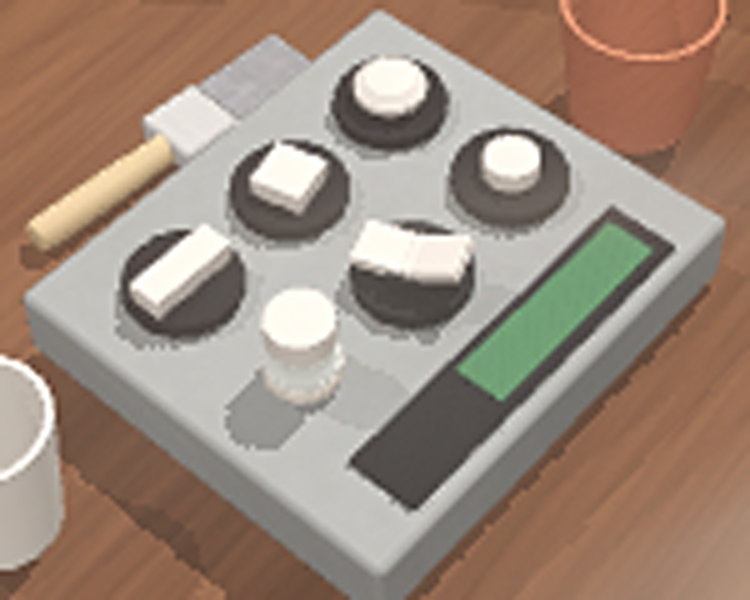

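Both crops agree. In the top crop, the rocker is at (305,218), its raised end up and slightly left. The square key is at (294,380) and the bar at (448,388). The mushroom is at (138,370), the round key at (150,212) and the jar at (457,232). First I'll shut the fingers and align the tool with the rocker.

Emit:
send_rows([
  {"rz":-0.0972,"jaw":-1},
  {"rz":-0.0972,"jaw":-1},
  {"rz":-0.0972,"jaw":-1},
  {"rz":-0.0972,"jaw":-1},
  {"jaw":-1},
  {"jaw":-1},
])

```text
invalid input
```

```bash
cat >> h.py <<'E'
from scipy.spatial.transform import Rotation as Ro
def go(x,y,z):
    s=readout.get_state(); R=Ro.from_rotvec(s["eef_rot"]).as_matrix()
    d=np.array([x,y,z])-s["tcp_pos"]
    print("t",s["t"].round(2),"tcp",s["tcp_pos"].round(4),"F",np.round(s["contact_force"],1),"w",s["gripper_width"].round(4),"xang",np.degrees(np.arctan2(R[1,0],R[0,0])).round(1),"zax",R[:,2].round(3),"tool units",(R.T@d/.8).round(4),"dist",np.linalg.norm(d).round(4))
E
python3 -c "
from h import *
go(.622,-.1145,.15)"
```

```text
Traceback (most recent call last):
  File "h.py", line 12, in go
    print("t",s["t"].round(2),"tcp",s["tcp_pos"].round(4),"F",np.round(s["contact_force"],1),"w",s["gripper_width"].round(4),"xang",np.degrees(np.arctan2(R[1,0],R[0,0])).round(1),"zax",R[:,2].round(3),"tool units",(R.T@d/.8).round(4),"dist",np.linalg.norm(d).round(4))
              ^^^^^^^^^^^^
AttributeError: 'float' object has no attribute 'round'
```

Emit:
send_rows([
  {"x":0,"y":0,"z":0,"rx":0,"ry":0,"rz":-0.0972,"jaw":-1},
  {"x":0,"y":0,"z":0,"rx":0,"ry":0,"rz":-0.0972,"jaw":-1},
  {"x":0,"y":0,"z":0,"rx":0,"ry":0,"rz":-0.0972,"jaw":-1},
  {"x":0,"y":0,"z":0,"rx":0,"ry":0,"rz":-0.0972,"jaw":-1},
  {"x":0,"y":0,"z":0,"rx":0,"ry":0,"rz":0,"jaw":-1},
  {"x":0,"y":0,"z":0,"rx":0,"ry":0,"rz":0,"jaw":-1},
])

```text
t: 0.85
tcp_pos: [0.205, 0.6166, 0.231]
eef_rot: [0.449, -3.109, 0.001]
contact_force: [-0.1, -0.3, -0.4]
gripper_width: -0.0001
finger_force: 0.0
```

```bash
sed -i 's/s\["t"\].round(2)/round(float(s["t"]),2)/; s/s\["gripper_width"\].round(4)/round(float(s["gripper_width"]),4)/; s/s\["tcp_pos"\].round(4)/np.round(s["tcp_pos"],4)/' h.py
python3 -c "
from h import *
go(.622,-.1145,.15)"
```

```text
t 0.85 tcp [0.205  0.6166 0.231 ] F [-0.1 -0.3 -0.4] w -0.0001 xang -163.6 zax [-0.    -0.001 -1.   ] tool units [-0.2414 -1.024   0.1015] dist 0.8456
```

Emit:
send_rows([
  {"x":-0.015,"y":-0.064,"z":0,"rx":0,"ry":0,"rz":0,"jaw":-1},
  {"x":-0.015,"y":-0.064,"z":0,"rx":0,"ry":0,"rz":0,"jaw":-1},
  {"x":-0.015,"y":-0.064,"z":0,"rx":0,"ry":0,"rz":0,"jaw":-1},
  {"x":-0.015,"y":-0.064,"z":0,"rx":0,"ry":0,"rz":0,"jaw":-1},
  {"x":-0.015,"y":-0.064,"z":0,"rx":0,"ry":0,"rz":0,"jaw":-1},
  {"x":-0.015,"y":-0.064,"z":0,"rx":0,"ry":0,"rz":0,"jaw":-1},
  {"x":-0.015,"y":-0.064,"z":0,"rx":0,"ry":0,"rz":0,"jaw":-1},
  {"x":-0.015,"y":-0.064,"z":0,"rx":0,"ry":0,"rz":0,"jaw":-1},
])

```text
t: 1.85
tcp_pos: [0.4148, 0.2503, 0.2317]
eef_rot: [-0.45, 3.108, 0.0]
contact_force: [-0.4, 0.5, 0.5]
gripper_width: 0.0002
finger_force: 0.0
```

Emit:
send_rows([
  {"x":-0.015,"y":-0.064,"z":0,"rx":0,"ry":0,"rz":0,"jaw":-1},
  {"x":-0.015,"y":-0.064,"z":0,"rx":0,"ry":0,"rz":0,"jaw":-1},
  {"x":-0.015,"y":-0.064,"z":0,"rx":0,"ry":0,"rz":0,"jaw":-1},
  {"x":-0.015,"y":-0.064,"z":0,"rx":0,"ry":0,"rz":0,"jaw":-1},
  {"x":-0.015,"y":-0.064,"z":0,"rx":0,"ry":0,"rz":0,"jaw":-1},
  {"x":-0.015,"y":-0.064,"z":0,"rx":0,"ry":0,"rz":0,"jaw":-1},
  {"x":-0.015,"y":-0.064,"z":0,"rx":0,"ry":0,"rz":0,"jaw":-1},
  {"x":0,"y":0,"z":0,"rx":0,"ry":0,"rz":0,"jaw":-1},
])

```text
t: 2.85
tcp_pos: [0.5981, -0.0736, 0.2309]
eef_rot: [-0.438, 3.111, -0.004]
contact_force: [-0.6, 0.5, -0.2]
gripper_width: 0.0001
finger_force: 0.0
```

```bash
python3 -c "
from h import *
go(.622,-.1145,.11)"
```

```text
t 2.85 tcp [ 0.5981 -0.0736  0.2309] F [-0.6  0.5 -0.2] w 0.0001 xang -164.0 zax [ 0.    -0.002 -1.   ] tool units [-0.0146 -0.057   0.1513] dist 0.1299
```

Emit:
send_rows([
  {"x":-0.0146,"y":-0.057,"z":0,"rx":0,"ry":0,"rz":0,"jaw":-1},
  {"x":0,"y":0,"z":0.05,"rx":0,"ry":0,"rz":0,"jaw":-1},
  {"x":0,"y":0,"z":0.05,"rx":0,"ry":0,"rz":0,"jaw":-1},
  {"x":0,"y":0,"z":0.051,"rx":0,"ry":0,"rz":0,"jaw":-1},
  {"x":0,"y":0,"z":0,"rx":0,"ry":0,"rz":0,"jaw":-1},
  {"x":0,"y":0,"z":0,"rx":0,"ry":0,"rz":0,"jaw":-1},
])

```text
t: 3.6
tcp_pos: [0.6222, -0.1073, 0.112]
eef_rot: [-0.454, 3.107, -0.0]
contact_force: [-0.2, 0.7, 0.4]
gripper_width: 0.0002
finger_force: 0.0
```

```bash
python3 -c "
from h import *
go(.622,-.1145,.07)
p,d=viewer.get_image('scene'); cv2.imwrite('pics/s2.png',cv2.resize(p[120:285,185:335],None,fx=3.6,fy=3.6,interpolation=cv2.INTER_CUBIC))"
```

```text
t 3.6 tcp [ 0.6222 -0.1073  0.112 ] F [-0.2  0.7  0.4] w 0.0002 xang -163.4 zax [ 0.002  0.    -1.   ] tool units [ 0.0029 -0.0085  0.0525] dist 0.0426
```

View pics/s2.png

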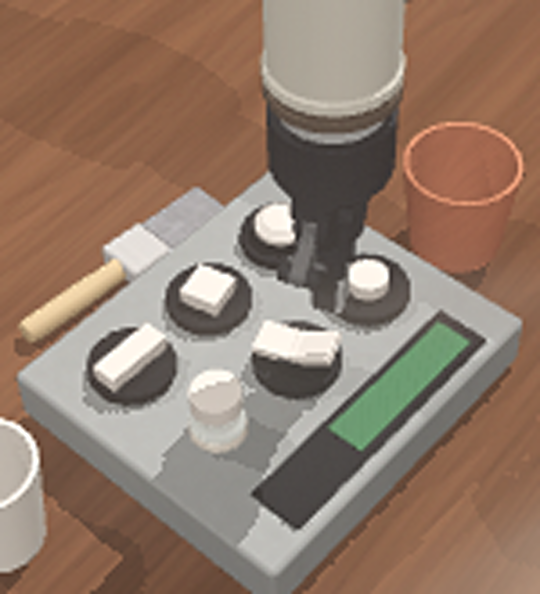

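The tip is at crop (325,300), about 30 mm above the rocker's ON end at (320,345). It needs a 7 mm y correction, which matches the readout. Then I press.

Emit:
send_rows([
  {"x":0.003,"y":-0.0085,"z":0,"rx":0,"ry":0,"rz":0,"jaw":-1},
  {"x":0,"y":0,"z":0,"rx":0,"ry":0,"rz":0,"jaw":-1},
  {"x":0,"y":0,"z":0.02,"rx":0,"ry":0,"rz":0,"jaw":-1},
  {"x":0,"y":0,"z":0.01,"rx":0,"ry":0,"rz":0,"jaw":-1},
  {"x":0,"y":0,"z":0.01,"rx":0,"ry":0,"rz":0,"jaw":-1},
  {"x":0,"y":0,"z":0.008,"rx":0,"ry":0,"rz":0,"jaw":-1},
  {"x":0,"y":0,"z":0.003,"rx":0,"ry":0,"rz":0,"jaw":-1},
  {"x":0,"y":0,"z":0,"rx":0,"ry":0,"rz":0,"jaw":-1},
])

```text
t: 4.65
tcp_pos: [0.6216, -0.1146, 0.072]
eef_rot: [-0.454, 3.107, -0.0]
contact_force: [-5.3, 2.8, 17.0]
gripper_width: 0.0001
finger_force: 8.4
```

```bash
python3 -c "
from h import *
go(.622,-.1145,.07)"
```

```text
t 4.65 tcp [ 0.6216 -0.1146  0.072 ] F [-5.3  2.8 17. ] w 0.0001 xang -163.4 zax [ 0.001  0.    -1.   ] tool units [-0.0005 -0.      0.0025] dist 0.002
```

Emit:
send_rows([
  {"x":0,"y":0,"z":-0.04,"rx":0,"ry":0,"rz":0,"jaw":-1},
  {"x":0,"y":0,"z":-0.04,"rx":0,"ry":0,"rz":0,"jaw":-1},
  {"x":0.04,"y":0.0125,"z":0,"rx":0,"ry":0,"rz":0,"jaw":-1},
  {"x":0.04,"y":0.0125,"z":0,"rx":0,"ry":0,"rz":0,"jaw":-1},
  {"x":0.04,"y":0.0125,"z":0,"rx":0,"ry":0,"rz":0,"jaw":-1},
  {"x":0,"y":0,"z":0.03,"rx":0,"ry":0,"rz":0,"jaw":-1},
  {"x":0,"y":0,"z":0,"rx":0,"ry":0,"rz":0,"jaw":-1},
  {"x":0,"y":0,"z":0,"rx":0,"ry":0,"rz":0,"jaw":-1},
])

```text
t: 5.65
tcp_pos: [0.5208, -0.1138, 0.11]
eef_rot: [-0.454, 3.108, 0.0]
contact_force: [0.2, -0.2, -0.1]
gripper_width: -0.0002
finger_force: 0.0
```

```bash
python3 -c "
from h import *
go(.5207,-.1133,.063)
p,d=viewer.get_image('scene'); cv2.imwrite('pics/s3.png',cv2.resize(p[120:285,185:335],None,fx=3.6,fy=3.6,interpolation=cv2.INTER_CUBIC))"
```

```text
t 5.65 tcp [ 0.5208 -0.1138  0.11  ] F [ 0.2 -0.2 -0.1] w -0.0002 xang -163.4 zax [ 0.  0. -1.] tool units [-0.0001  0.0007  0.0587] dist 0.047
```

View pics/s3.png

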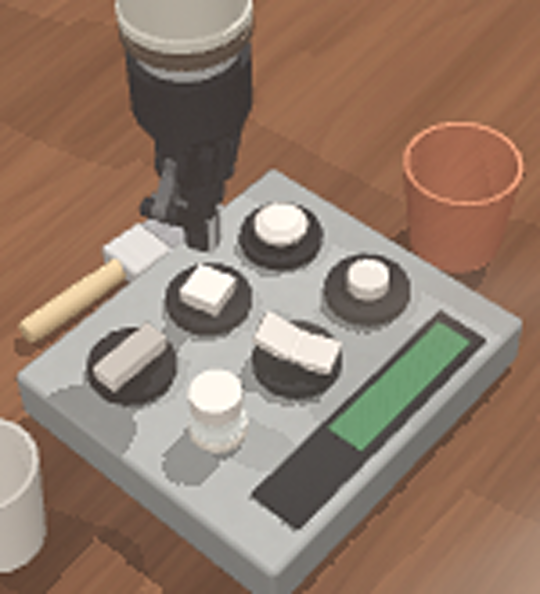

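The rocker at crop (297,345) has tipped over, with its ON half now down. The fingertips at (205,240) are above the square key at (208,290). Next I press it.

Emit:
send_rows([
  {"x":0,"y":0,"z":0.03,"rx":0,"ry":0,"rz":0,"jaw":-1},
  {"x":0,"y":0,"z":0.014,"rx":0,"ry":0,"rz":0,"jaw":-1},
  {"x":0,"y":0,"z":0.008,"rx":0,"ry":0,"rz":0,"jaw":-1},
  {"x":0,"y":0,"z":0.006,"rx":0,"ry":0,"rz":0,"jaw":-1},
  {"x":0,"y":0,"z":0.001,"rx":0,"ry":0,"rz":0,"jaw":-1},
  {"x":0,"y":0,"z":0,"rx":0,"ry":0,"rz":0,"jaw":-1},
  {"x":0,"y":0,"z":0,"rx":0,"ry":0,"rz":0,"jaw":-1},
])

```text
t: 6.58
tcp_pos: [0.5203, -0.1138, 0.0647]
eef_rot: [0.454, -3.108, 0.001]
contact_force: [-6.6, 2.0, 18.4]
gripper_width: 0.0
finger_force: 9.8
```

Emit:
send_rows([
  {"x":0,"y":0,"z":-0.03,"rx":0,"ry":0,"rz":0,"jaw":-1},
  {"x":0,"y":0,"z":-0.03,"rx":0,"ry":0,"rz":0,"jaw":-1},
  {"x":0.0108,"y":-0.0304,"z":0,"rx":0,"ry":0,"rz":0,"jaw":-1},
  {"x":0.0108,"y":-0.0304,"z":0,"rx":0,"ry":0,"rz":0,"jaw":-1},
  {"x":0.0108,"y":-0.0304,"z":0,"rx":0,"ry":0,"rz":0,"jaw":-1},
  {"x":0,"y":0,"z":0,"rx":0,"ry":0,"rz":0,"jaw":-1},
  {"x":0,"y":0,"z":0,"rx":0,"ry":0,"rz":0,"jaw":-1},
])

```text
t: 7.45
tcp_pos: [0.5166, -0.1903, 0.1106]
eef_rot: [-0.454, 3.108, 0.001]
contact_force: [0.2, 0.4, -0.2]
gripper_width: -0.0003
finger_force: 0.0
```

```bash
python3 -c "
from h import *
go(.5164,-.1912,.063)
p,d=viewer.get_image('scene'); cv2.imwrite('pics/s4.png',cv2.resize(p[120:285,185:335],None,fx=3.6,fy=3.6,interpolation=cv2.INTER_CUBIC))"
```

```text
t 7.45 tcp [ 0.5166 -0.1903  0.1106] F [ 0.2  0.4 -0.2] w -0.0003 xang -163.4 zax [ 0.     0.001 -1.   ] tool units [ 0.0006 -0.001   0.0595] dist 0.0476
```

View pics/s4.png

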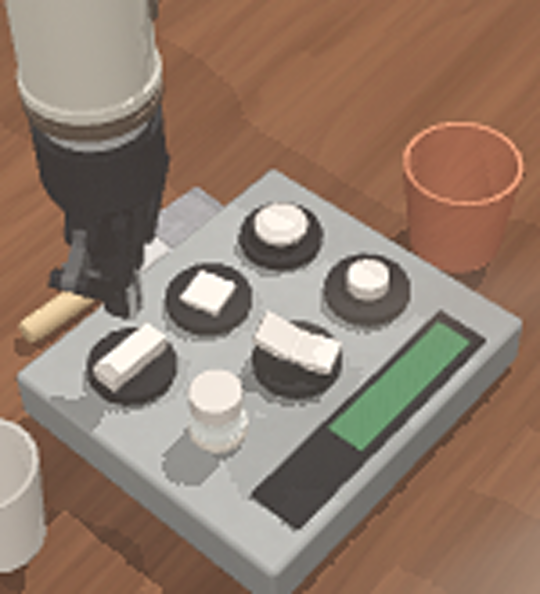

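The square key at (208,293) now sits low, and the fingertips at (125,305) are above the bar at (130,355). I press it and hold.

Emit:
send_rows([
  {"x":0,"y":0,"z":0.03,"rx":0,"ry":0,"rz":0,"jaw":-1},
  {"x":0,"y":0,"z":0.014,"rx":0,"ry":0,"rz":0,"jaw":-1},
  {"x":0,"y":0,"z":0.008,"rx":0,"ry":0,"rz":0,"jaw":-1},
  {"x":0,"y":0,"z":0.006,"rx":0,"ry":0,"rz":0,"jaw":-1},
  {"x":0,"y":0,"z":0.0015,"rx":0,"ry":0,"rz":0,"jaw":-1},
  {"x":0,"y":0,"z":0,"rx":0,"ry":0,"rz":0,"jaw":-1},
])

```text
t: 8.25
tcp_pos: [0.5163, -0.1902, 0.0649]
eef_rot: [0.455, -3.108, -0.001]
contact_force: [-6.9, 4.2, 19.1]
gripper_width: -0.0002
finger_force: 9.2
```

Emit:
send_rows([
  {"x":0,"y":0,"z":0,"rx":0,"ry":0,"rz":0,"jaw":-1},
  {"x":0,"y":0,"z":0,"rx":0,"ry":0,"rz":0,"jaw":-1},
  {"x":0,"y":0,"z":0,"rx":0,"ry":0,"rz":0,"jaw":-1},
  {"x":0,"y":0,"z":0,"rx":0,"ry":0,"rz":0,"jaw":-1},
  {"x":0,"y":0,"z":0,"rx":0,"ry":0,"rz":0,"jaw":-1},
  {"x":0,"y":0,"z":0,"rx":0,"ry":0,"rz":0,"jaw":-1},
  {"x":0,"y":0,"z":0,"rx":0,"ry":0,"rz":0,"jaw":-1},
  {"x":0,"y":0,"z":0,"rx":0,"ry":0,"rz":0,"jaw":-1},
])

```text
t: 9.25
tcp_pos: [0.5162, -0.1902, 0.0649]
eef_rot: [0.455, -3.108, -0.001]
contact_force: [-7.1, 4.7, 19.0]
gripper_width: -0.0003
finger_force: 9.0
```

Held fully in at 19 N for over 1 s. A little longer, then I lift straight up.

Emit:
send_rows([
  {"x":0,"y":0,"z":0,"rx":0,"ry":0,"rz":0,"jaw":-1},
  {"x":0,"y":0,"z":0,"rx":0,"ry":0,"rz":0,"jaw":-1},
  {"x":0,"y":0,"z":-0.03,"rx":0,"ry":0,"rz":0,"jaw":-1},
  {"x":0,"y":0,"z":-0.06,"rx":0,"ry":0,"rz":0,"jaw":-1},
  {"x":0,"y":0,"z":-0.06,"rx":0,"ry":0,"rz":0,"jaw":-1},
  {"x":0,"y":0,"z":-0.03,"rx":0,"ry":0,"rz":0,"jaw":-1},
  {"x":0,"y":0,"z":0,"rx":0,"ry":0,"rz":0,"jaw":-1},
  {"x":0,"y":0,"z":0,"rx":0,"ry":0,"rz":0,"jaw":-1},
])

```text
t: 10.25
tcp_pos: [0.5158, -0.1911, 0.2061]
eef_rot: [0.454, -3.108, -0.001]
contact_force: [-0.1, 1.0, -1.0]
gripper_width: -0.0004
finger_force: 0.0
```

```bash
python3 -c "
from h import *
go(.5164,-.1912,.2)
p,d=viewer.get_image('scene'); cv2.imwrite('pics/s5.png',cv2.resize(p[120:285,185:335],None,fx=3.6,fy=3.6,interpolation=cv2.INTER_CUBIC))"
```

```text
t 10.25 tcp [ 0.5158 -0.1911  0.2061] F [-0.1  1.  -1. ] w -0.0004 xang -163.4 zax [-0.001  0.    -1.   ] tool units [-0.0007 -0.0003  0.0076] dist 0.0061
```

View pics/s5.png

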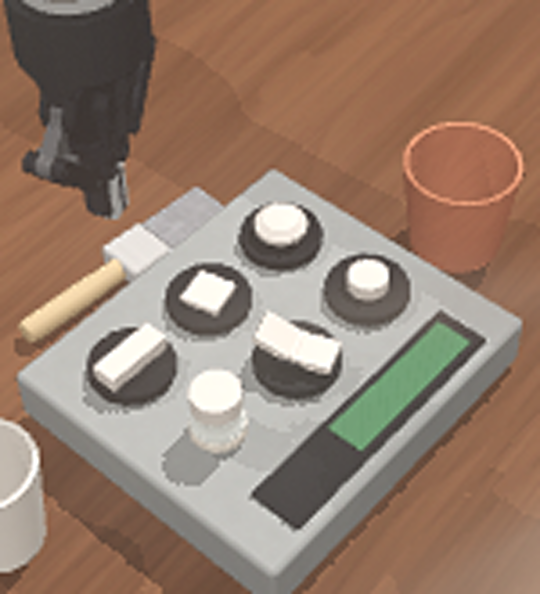

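The rocker (297,345) is over, the square key (208,293) is in and the bar (130,357) is back up. The jar and the other items haven't moved, and the arm is clear.

```bash
python3 -c "
from plant import ctrl
print(ctrl.sign_off())"
```

```text
the job is handed in; nothing more can be done
None
```

The job is handed in: the rocker went over first, then the square key was pressed in and stayed in, then the bar key was held fully in for over 1 s and came back up, with nothing else touched (about 10 s in all).

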